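# Take off the keyhole guard and tighten a castle nut to its cotter hole

### The job

Slide the yellow guard up to the wide ends of its keyhole slots, lift it off its studs and set it down flat on the middle of the cork mat, without dropping it. Then tighten the castle nut clockwise until you feel it come up snug on the washer, and go on to the next slot that lines up with the cotter hole: a little further, about a sixth of a turn past snug at most, and never backed off to line it up. Let go and leave everything else where it stands.

Things in the scene. Friction and masses are not known exactly. Their poses are not given: they have to be found in the camera images.
- jig: plywood assembly stand, base 190 (x) x 230 (y), fixed to the table; origin at the centre of its underside, x to its back (roughly away from the robot). It carries a plywood face 170 x 230 that leans 30 degrees: its normal points up and towards the robot (-x of the stand).
- face: the leaning face, fixed on the stand; origin at the centre of its surface (85 above the table), z = outward normal = axis of stub and nut (30 degrees from vertical), x up the slope, y across. Along z: aluminium hub (84 dia) 0 to 10, brass washer 10 to 13, nut hexagon 13 to 39, its slotted crown 39 to 51, stub end 54.
- stud_l (a point): middle of the shoulder of the +y post (face y +72, z 64): a steel post ends here in a flat shoulder 44 (x) by 18 (y) on which the guard rests; a stud of 6 dia rises from it, with a round head of 13 dia from 9 to 13 above the shoulder, so the guard (5 thick) has 4 of play; it slides best when eased about 2 off the shoulder
- stud_r (a point): the same on the -y post (face y -72)
- guard: yellow plate with a black grip rib, 84 (x) x 188 (y) x 5 thick, about 0.2 kg, loose, hung over the nut on the two studs. Origin at the centre of its underside, z out of the plate, x up the slope, y across. The rib is 16 thick (x), 50 long (y), from 5 to 35 above the underside, centred at x 0, y 0.
- keyhole_l (a point): centre of the wide end (20 x 20, passes the stud's head) of the guard's +y keyhole slot, at x -20, y +72, z 0 of the guard. The narrow part, 9 wide, runs from x -10 to +3.5; at the start the stud stands in it at about x 0, so the guard must go 20 up the slope before it comes off along its z
- keyhole_r (a point): the same for the -y keyhole slot (y -72 of the guard)
- mat: cork mat, 200 (x) x 260 (y), 4 thick, fixed; origin at the centre of its underside
- stub: threaded steel stub, 25 dia, with a cotter hole across it at the height of the nut's slots; it does not turn. Origin on the axis at the face; x = direction of the cotter hole, also shown by the red line across the stub's end; z = axis, outward
- nut: steel castle nut on the stub: hexagon 40 across flats, 26 high, then a crown 12 high with six slots 8 wide. Origin on the axis at its underside, z outward; slots at 0, 60, 120 ... degrees from its x, and the flats face the same directions
- nut_top (a point): top of the nut's crown, on the axis. Clockwise seen from outside (negative about z) tightens; no axial travel. It runs freely (about 0.03 N m) until snug on the washer, under a third of a turn on, at an angle not known beforehand; from there it takes about 0.4 N m and carries the washer round; let go, it springs back about 3 degrees and stays. Unscrewing runs freely, without the washer
- washer: brass washer under the nut, 54 dia, 3 thick; origin on the axis at its underside, z outward. Six black dots near the rim at 0, 60, 120 ... degrees from its x. It stands still while the nut runs loose and turns with it once snug; when tight the dots lie in line with the nut's slots (when loose only by chance)
- washer_dot (a point): the dot on the washer's x axis, 24.3 from the axis, on its upper face
- bottle: clear drinking bottle with a yellow cap and blue band, 64 dia, 190 high; loose bystander, origin under its centre
- flask: copper-coloured drinking flask, 68 dia, 215 high; loose bystander, origin under its centre
- tape: roll of white tape lying flat, 90 outer dia, 24 high; loose bystander, origin under its centre
- house: small plywood model house with grey felt roof, 95 x 95, 90 high; loose bystander, origin under its centre
- cutter: yellow snap-off cutter lying flat, 165 long (along its x), 20 wide, 13 high; loose bystander, origin under its centre
- tin: small round blue tin for cotter pins, 44 dia, 22 high, standing on the cork mat towards its far (+x) edge, its centre at about x 75 of the mat; loose bystander, origin under its centre
Things that resemble listed ones, but are neither listed nor needed, are in the scene too. Of the things that look like the guard, the smallest one is meant.

How it is judged:
On the way, in this order (a step that is already met when the one before it is completed fails the run):
1. the guard is off its studs, lies flat on the cork mat and is let go (horizontal distance between guard and mat below 0.06 m and height (world z) of guard below 0.01 m and angle between guard's own z axis and vertical below 0.1 rad and contact force between the fingers and guard below 0.1 N), for 0.2 s.
2. the nut is snug: it has begun to carry the washer round (distance of washer_dot from where it was at the start of the episode above 0.0019 m), for 0.1 s.
At the end, for the whole second after the job is handed in: Guard flat on the mat, let go, centre within 60 mm of the mat's. Nut tight: the washer has been carried 0.08 to 1.4 rad round from its start; a slot of the nut and dots of the washer lie within 0.11 rad of the cotter hole (so it was not backed off). All at rest (all of step 1 and distance of washer_dot from where it was at the start of the episode between 0.0019 and 0.0313 m and (angle between the x axis of nut and the x axis of stub, either way round below 0.11 rad or angle between the x axis of nut and the x axis of stub, either way round between 0.937 and 1.157 rad) and (angle between the x axis of washer and the x axis of stub, either way round below 0.11 rad or angle between the x axis of washer and the x axis of stub, either way round between 0.937 and 1.157 rad) and angular speed of nut below 0.05 rad/s and linear speed of guard below 0.02 m/s); the robot touches nothing.
It fails at once if the guard is dropped (contact force between the fingers and guard below 0.1 N and linear speed of guard above 0.6 m/s).
It fails at once if a bystander is moved by more than 30 mm (distance of any of bottle, flask, tape, house, cutter, tin from where it was at the start of the episode above 0.03 m).
It also fails if it takes over 54 s, if anything falls off the work surface, if the arm or the gripper's body presses on something with over 40 N, if the wrist force passes 120 N, or if a joint passes its speed limit or range.

### The arm

A 6-joint arm with a two-finger parallel gripper is mounted at the origin on the work surface. World frame = base frame: x ahead of the robot, y to its left, z up, the work surface at z = 0. Lengths are in m, angles in rad, forces in N, time in s.
With the tool pointing down it reaches from about 0.3 to 0.85 m from the base axis. Payload 5.4 kg.
Tool frame: the origin (TCP) lies at the very end of the fingers, on their centre line; the grasp point (between the pads) lies 19 mm behind it; z points along the fingers, y is the line along which they close (so a half turn about z gives the same grasp; the last joint's range is limited). The gripper opens to 85 mm and grips with 20 to 120 N. Pads are 22 mm wide; open, the fingers measure 114 mm over their backs; the gripper's body (76 mm by 85 mm) begins 54 mm behind the grasp point. The pads swing forward as they close: fully open they stand 13 mm farther back than shut.
Start: joints at [1.085, 0.158, 1.597, -0, 1.386, -0.21], TCP at [0.157, 0.553, 0.231] pointing down, gripper open.
Joint ranges: [-2.91, 2.91], [-0.94, 2.29], [0.18, 2.7], [-1.29, 4.43], [0.17, 2.64], [-3, 3]. Speed limits (rad/s): [2.57, 2.57, 3.14, 3.14, 3.14, 3.14].

### API

Orientations are given as a unit quaternion [x, y, z, w].
In Python, from cell import robot gives the robot as it stands.
- The arm moves only by the tool servo_tool, never from a script. Its argument "targets" is a list of rows, each a list of 6 numbers: the shift along the tool's x, y, z as a fraction of full scale, then the turn, a rotation vector about the tool's x, y, z as a fraction of full scale. In form: [[dx, dy, dz, rx, ry, rz], ...]. A call has 1 to 12 rows; each row is the pose to reach, as a shift and turn from the pose commanded when the call began, along the tool's axes at that moment; what a row does not reach only later rows make up. Full scale, the value 1, is 0.25 m for a shift and 60 degrees for a turn. A row lasts 1/10 s, in which the tool goes at most 50 mm and 8.59 degrees, less where a joint would pass 70% of its speed; a pose out of reach is approached as far as the arm can. A call with a number of a shift or a turn outside -1 to 1 is refused whole. A call with a gripper value outside its range is refused whole. "gripper" is the gripper's target within -1 to 1 (shut at 1, half-way at 0, fully open at -1), set as the call begins (left out, the last holds). The fingers move at their own pace and stop on an object; "newtons" is the grip in N (left out, the last holds). Time passes only in rows, so rows that repeat a pose let the fingers close. It gives the time, the measured TCP pose, the force, the opening and the grip force at its end, in the units of the state.
- robot.observe(): the state, without advancing time (a new reading comes with each control period).
- robot.read_camera(name): name is "scene" or "side" or "wrist"; returns the picture (400x640x3 uint8, blue, green, red); there is no depth.
- robot.get_calibration(name): a dict with "camera_matrix" (3x3 intrinsics, pixels), "xyz" and "orientation" of the camera in the world. Camera axes: x right, y up, looking along -z (the intrinsics and any distortion apply to the point x, -y, -z); pixel columns grow to the right and rows downward; lengths in m; the calibration is good to about 2 mm. A picture is of the moment at which its call begins: read the wrist's pose just before it. get_calibration takes no time and is no camera call; for the wrist camera it gives the pose at the moment of the call.
- robot.close_job(): hands the job in; it is judged then, once.
The state is a dict: "time": time; "joint_pos": joint angles; "joint_vel": joint speeds; "joint_efforts": joint torques, N m; "position": TCP position; "tcp_rot": TCP orientation; "ft_force": force on the tool from outside, world axes, zero at the start; "torque": the same for the moment, N m; "opening": finger opening in m; "grasp_force": force on a finger pad.
Only numpy, scipy, OpenCV 4.12 (cv2) and the standard library are available. Lean on these libraries where they do the work, as an engineer would, in place of code of your own. Each camera call takes 0.05 s, during which the arm holds its last target. There are 200 camera calls.

## Working session

There is one attempt and no reset: what is moved stays moved. The work goes in short steps, Python scripts to look and compute and a tool call to move; the robot and the scene stay as the last step left them, time stands still between calls to the robot, and variables do not carry over. Pictures are saved under pics/ and viewed, at most 10 in all, crops included, and the job is handed in when it is done.

Besides the shell and the picture viewer there is one more tool, called by a JSON object that holds its "method" and its "body", one argument or row to a line. servo_tool: Moves the arm, as the interface text tells. Shift numbers are shares of 0.25 m and turn numbers shares of 60 degrees, none past 1 either way. Its arguments: {"type":"object","properties":{"targets":{"type":"array","items":{"type":"array","items":{"type":"number"}}},"gripper":{"type":"number"},"newtons":{"type":"number"}},"required":["targets"]}

```bash
ls; mkdir -p pics; cat > h.py <<'E'
import numpy as np, cv2
from scipy.spatial.transform import Rotation as R
from cell import robot
def cam(n):
    c=robot.get_calibration(n); return np.array(c["camera_matrix"]),np.array(c["xyz"]),R.from_quat(c["orientation"]),c
def proj(n,P,c=None):
    K,t,r,_=c or cam(n); p=r.inv().apply(np.atleast_2d(P)-t)*[1,-1,-1]; q=p@K.T; return q[:,:2]/q[:,2:]
def ray(n,uv,c=None):
    K,t,r,_=c or cam(n); uv=np.atleast_2d(uv); d=np.c_[uv,np.ones(len(uv))]@np.linalg.inv(K).T*[1,-1,-1]; return t,r.apply(d)
def onz(n,uv,z,c=None):
    t,d=ray(n,uv,c); return t+d*((z-t[2])/d[:,2])[:,None]
E
python3 - <<'E'
from h import *
for n in ("scene","side","wrist"):
    cv2.imwrite(f"pics/{n}0.png",robot.read_camera(n)); print(n,robot.get_calibration(n))
print(robot.observe())
a=[cv2.imread(f"pics/{n}0.png") for n in("scene","side")]
E
```

```text
pics
scene {'camera_matrix': array([[496.22783606,   0.        , 317.4447349 ],
       [  0.        , 496.22783606, 196.82965344],
       [  0.        ,   0.        ,   1.        ]]), 'xyz': array([1.40387872, 0.26742877, 0.82469136]), 'orientation': array([0.25597134, 0.36207589, 0.71827924, 0.53614798])}
side {'camera_matrix': array([[417.63020872,   0.        , 311.5951682 ],
       [  0.        , 417.63020872, 208.48477251],
       [  0.        ,   0.        ,   1.        ]]), 'xyz': array([ 0.08726157, -0.73751023,  1.04169516]), 'orientation': array([ 0.34159627, -0.10113663, -0.24413604,  0.9019318 ])}
wrist {'camera_matrix': array([[298.24859243,   0.        , 322.47884666],
       [  0.        , 298.24859243, 203.96660908],
       [  0.        ,   0.        ,   1.        ]]), 'xyz': array([0.08349922, 0.57418179, 0.37343993]), 'orientation': array([-0.12040478, -0.09008631,  0.5963592 ,  0.78850672])}
{'time': 0.15, 'joint_pos': array([ 1.08487851e+00,  1.58916672e-01,  1.59794660e+00, -1.81046081e-05,
        1.38621245e+00, -2.10091912e-01]), 'joint_vel': array([-0.00049824, -0.00331652, -0.00483351, -0.00035012,  0.00181294,
        0.00123184]), 'joint_efforts': array([ 8.37045609e-04, -3.96380532e+01, -3.31784821e+01, -2.02653007e-05,
        5.47935750e-03, -4.90591248e-06]), 'position': array([0.15639329, 0.55283444, 0.23053431]), 'tcp_rot': array([ 1.37474494e-01,  9.90505030e-01, -7.00117788e-04, -2.44516485e-04]), 'ft_force': array([-0.11207671, -0.16641225, -0.32687555]), 'torque': array([ 0.00860349,  0.01372629, -0.00253274]), 'grasp_force': 0.0, 'opening': 0.08547221950533099}
```

View pics/scene0.png

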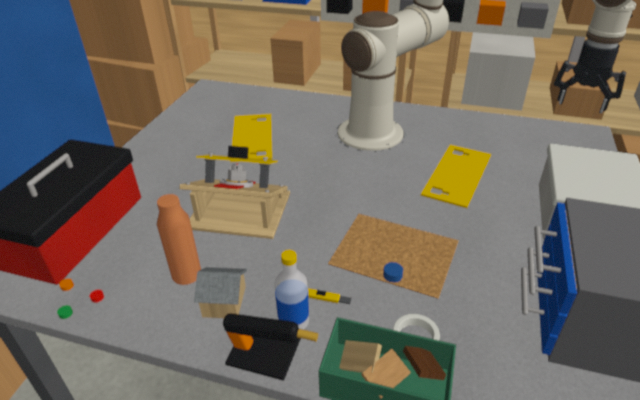

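View pics/side0.png

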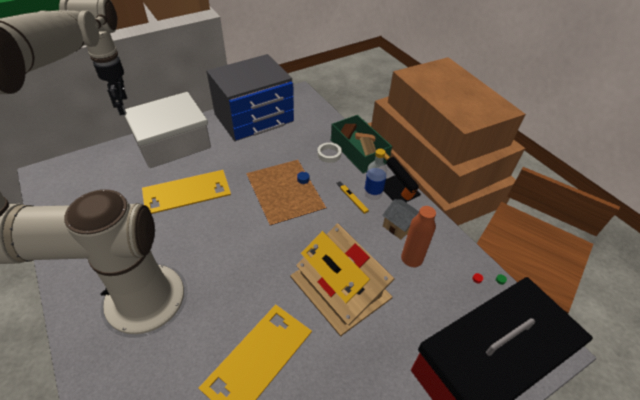

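The side view shows the guard hung on the jig, centred near (335,264), with its black rib at (331,263). The mat is at about (287,191) with the blue tin at (303,177). The larger yellow plates lying on the table are decoys. Next I'll fit the poses.

```bash
python3 - <<'E'
from h import *
from scipy.optimize import least_squares
S=cv2.imread("pics/side0.png"); C=cv2.imread("pics/scene0.png")
def blob(img,lo,hi,pt,k=5):
    m=cv2.inRange(cv2.cvtColor(img,cv2.COLOR_BGR2HSV),lo,hi); m=cv2.morphologyEx(m,cv2.MORPH_CLOSE,np.ones((k,k)))
    n,l,st,ce=cv2.connectedComponentsWithStats(m); i=min((i for i in range(1,n) if st[i,4]>200),key=lambda i:np.hypot(*(ce[i]-pt)))
    c=max(cv2.findContours((l==i).astype(np.uint8),0,1)[0],key=cv2.contourArea); h=cv2.convexHull(c)
    for e in np.arange(1,15,.5):
        a=cv2.approxPolyDP(h,e,True)[:,0]
        if len(a)<=4: break
    return a.astype(float),st[i]
ys=blob(S,(20,120,90),(35,255,255),(335,264)); print("guard side",ys)
ms=blob(S,(8,80,60),(18,220,255),(287,191)); print("mat side",ms)
mc=blob(C,(8,80,60),(18,220,255),(395,252)); print("mat scene",mc)
print(onz("side",ms[0],.004).round(3),onz("scene",mc[0],.004).round(3))
a=cv2.resize(S[215:340,280:400],None,fx=4,fy=4,interpolation=2); b=cv2.resize(C[135:240,170:300],None,fx=3,fy=3,interpolation=2)
o=np.zeros((500,800,3),np.uint8); o[:500,:480]=a; o[:315,480:]=b[:,:320]; cv2.imwrite("pics/c1.png",o)
E
```

```text
guard side (array([[321., 231.],
       [369., 278.],
       [346., 302.],
       [301., 253.]]), array([ 301,  231,   69,   72, 2081], dtype=int32))
mat side (array([[298., 160.],
       [325., 207.],
       [270., 224.],
       [247., 173.]]), array([ 247,  160,   79,   65, 3034], dtype=int32))
mat scene (array([[358., 214.],
       [457., 240.],
       [438., 297.],
       [328., 263.]]), array([ 328,  214,  130,   84, 6151], dtype=int32))
[[0.652 0.283 0.004]
 [0.615 0.034 0.004]
 [0.423 0.06  0.004]
 [0.459 0.313 0.004]] [[0.423 0.058 0.004]
 [0.455 0.312 0.004]
 [0.65  0.288 0.004]
 [0.616 0.033 0.004]]
```

View pics/c1.png

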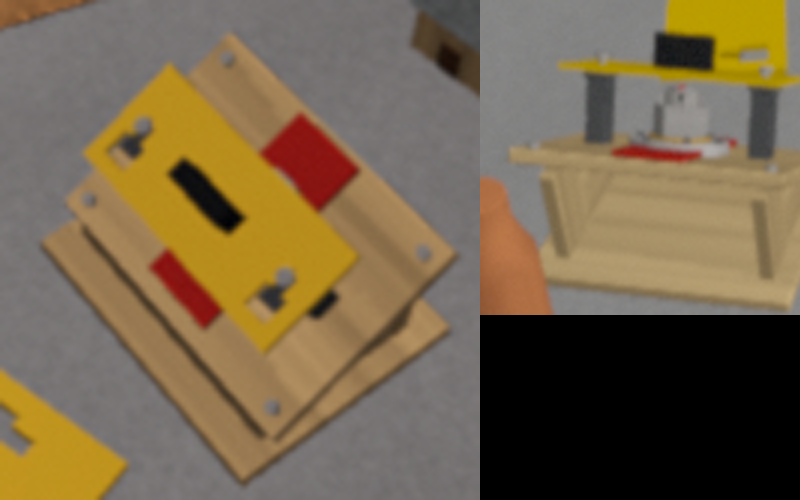

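The crop shows the guard on its studs with the wide slot ends towards lower left. That makes upper right the up-slope direction and upper left +y. Now I'll fit the face pose.

```bash
cat >> h.py <<'E'
def faceR(yaw): return R.from_euler("z",yaw)*R.from_euler("y",-np.pi/6)   # normal up and towards -x
E
python3 - <<'E'
from h import *
from scipy.optimize import least_squares
uv=np.array([[322,231],[369.3,279],[346,302.3],[301,253],[337.5,223],[394,279],[348.7,325],[296,265]])
def pts(p):
    x,y,yaw,g=p
    G=[[a*.042+g,b*.094,.069] for a,b in((1,1),(1,-1),(-1,-1),(-1,1))]; F=[[a*.085,b*.115,0] for a,b in((1,1),(1,-1),(-1,-1),(-1,1))]
    return faceR(yaw).apply(np.array(G+F))+[x,y,.085]
f=least_squares(lambda p:(proj("side",pts(p))-uv).ravel(),[.4,-.15,0,0],x_scale=[.1,.1,.1,.01])
x,y,yaw,g=f.x; print(f.x.round(4),np.degrees(yaw)); print((proj("side",pts(f.x))-uv).round(1))
r=faceR(yaw); t=np.array([x,y,.085]); print(r.as_matrix().round(3))
print("guard o",(t+r.apply([g,0,.064])).round(4)," nuttop",(t+r.apply([0,0,.051])).round(4))
print("scene proj corners",proj("scene",pts(f.x)).round(0))
# IK-free: tool goal relative to present tool, z = -normal, y = +-face x
o=robot.observe(); q=R.from_quat(o["tcp_rot"])
for s in(1,-1):
    X=-s*r.as_matrix()[:,1]; Y=s*-r.as_matrix()[:,0]; Z=-r.as_matrix()[:,2]
    M=np.c_[np.cross(Y,Z),Y,Z]; d=q.inv()*R.from_matrix(M); print(s,"rotvec/60deg",(np.degrees(d.as_rotvec())/60).round(3), M.round(2).tolist())
print("tool",q.as_matrix().round(3))
E
```

```text
[ 0.4913 -0.2487  0.1125 -0.0005] 6.443435238898723
[[ 0.5 -0.4]
 [ 0.5 -0.1]
 [-0.2  1. ]
 [-0.3 -0.1]
 [-0.1 -0.4]
 [ 0.4 -0.8]
 [-0.7  0.3]
 [-0.2  0.1]]
[[ 0.861 -0.112 -0.497]
 [ 0.097  0.994 -0.056]
 [ 0.5    0.     0.866]]
guard o [ 0.4591 -0.2523  0.1402]  nuttop [ 0.466  -0.2515  0.1292]
scene proj corners [[268. 162.]
 [195. 156.]
 [208. 154.]
 [277. 160.]
 [270. 193.]
 [178. 184.]
 [206. 178.]
 [287. 186.]]
1 rotvec/60deg [ 0.327 -0.49  -1.821] [[0.11, -0.86, 0.5], [-0.99, -0.1, 0.06], [0.0, -0.5, -0.87]]
-1 rotvec/60deg [-0.441 -0.295  1.102] [[-0.11, 0.86, 0.5], [0.99, 0.1, 0.06], [0.0, 0.5, -0.87]]
tool [[-0.962  0.272 -0.001]
 [ 0.272  0.962 -0.001]
 [ 0.    -0.001 -1.   ]]
```

```bash
cat >> h.py <<'E'
from scipy.spatial.transform import Slerp
T=np.array([.4913,-.2487,.085]); F=faceR(.1125)
def face(p): return T+F.apply(p)
def tool(ang=0,face=True,yaw=None):
    "tool z=-normal, tool y = face x turned by ang (deg) about the tool z"
    B=F.as_matrix() if face else R.from_euler("z",yaw).as_matrix()
    Z=-B[:,2]; Y=B[:,0]; return R.from_matrix(np.c_[np.cross(Y,Z),Y,Z])*R.from_euler("z",ang,degrees=True)
def plan(goals,start=None):
    o=robot.observe(); p,q=start or (o["position"],R.from_quat(o["tcp_rot"]))
    for g,r in goals:
        g=np.array(g); dv=(q.inv()*r).as_rotvec(); n=int(np.ceil(max(np.abs(q.inv().apply(g-p)).max()/.24,np.degrees(np.abs(dv)).max()/58,1e-9)))
        p0,q0=p,q
        for k in range(1,n+1):
            pk=p0+(g-p0)*k/n; qk=q0*R.from_rotvec(dv*k/n)
            d=q.inv().apply(pk-p)/.25; w=np.degrees((q.inv()*qk).as_rotvec())/60
            print(np.r_[d,w].round(3).tolist(),"rows",round(max(np.linalg.norm(d)*5,np.linalg.norm(w)*7),1)); p,q=pk,qk
E
python3 - <<'E'
from h import *
plan([((.40,.15,.28),tool(0,False,.1)),(face([0,0,.064+.11]),tool()),(face([0,0,.064+.009]),tool())])
E
```

```text
[-0.688, -0.643, -0.098, -0.001, 0.0, 0.571] rows 4.7
[-0.93, -0.144, -0.099, -0.001, 0.0, 0.571] rows 4.7
[-0.814, -0.072, 0.089, -0.25, 0.002, -0.006] rows 4.1
[-0.813, -0.097, 0.065, -0.25, 0.002, -0.006] rows 4.1
[0.0, -0.0, 0.404, 0.0, 0.0, 0.0] rows 2.0
```

{"method": "servo_tool", "body": {
  "targets": [
    [-0.2,-0.2,-0.03,0,0,0.12],
    [-0.4,-0.37,-0.06,0,0,0.26],
    [-0.6,-0.55,-0.09,0,0,0.42],
    [-0.688,-0.643,-0.098,0,0,0.571],
    [-0.688,-0.643,-0.098,0,0,0.571]
  ],
  "gripper": 0.2,
  "newtons": 50
}}

```text
time: 0.65
position: [0.2792, 0.3495, 0.2559]
tcp_rot: [0.425, 0.905, -0.0, 0.0]
ft_force: [0.4, 0.3, 0.6]
opening: 0.034
grasp_force: 0.0
```

{"method": "servo_tool", "body": {
  "targets": [
    [-0.2,-0.03,-0.03,0,0,0.12],
    [-0.4,-0.06,-0.06,0,0,0.26],
    [-0.6,-0.09,-0.09,0,0,0.42],
    [-0.8,-0.13,-0.098,0,0,0.571],
    [-0.93,-0.144,-0.098,0,0,0.571]
  ]
}}

```text
time: 1.15
position: [0.401, 0.1479, 0.2808]
tcp_rot: [0.673, 0.739, 0.0, 0.001]
ft_force: [0.9, 0.6, 0.3]
opening: 0.0341
grasp_force: 0.0
```

```bash
python3 - <<'E'
from h import *
o=robot.observe(); print(o["time"],o["position"],o["joint_pos"].round(2),o["opening"])
plan([(face([0,0,.064+.11]),tool()),(face([0,0,.064+.009]),tool())])
E
```

```text
1.15 [0.40095818 0.14785069 0.28079946] [ 0.07 -0.28  1.91 -0.    1.5  -0.02] 0.03414735197463425
[-0.81, -0.068, 0.09, -0.249, 0.003, -0.009] rows 4.1
[-0.809, -0.096, 0.067, -0.249, 0.003, -0.009] rows 4.1
[0.0, 0.0, 0.404, -0.0, 0.0, 0.0] rows 2.0
```

{"method": "servo_tool", "body": {
  "targets": [
    [-0.2,-0.02,0.02,-0.06,0,0],
    [-0.4,-0.04,0.04,-0.12,0,0],
    [-0.6,-0.05,0.07,-0.19,0,0],
    [-0.81,-0.068,0.09,-0.249,0.003,-0.009]
  ]
}}

```text
time: 1.55
position: [0.4026, -0.0497, 0.2578]
tcp_rot: [0.661, 0.738, 0.098, 0.088]
ft_force: [1.0, 0.6, -0.3]
opening: 0.0342
grasp_force: 0.0
```

{"method": "servo_tool", "body": {
  "targets": [
    [-0.2,-0.02,0.02,-0.06,0,0],
    [-0.4,-0.05,0.04,-0.12,0,0],
    [-0.6,-0.07,0.05,-0.19,0,0],
    [-0.809,-0.096,0.067,-0.249,0.003,-0.009],
    [-0.809,-0.096,0.067,-0.249,0.003,-0.009],
    [-0.809,-0.096,0.067,-0.249,0.003,-0.009]
  ],
  "gripper": 0
}}

```text
time: 2.15
position: [0.4054, -0.2522, 0.2347]
tcp_rot: [0.643, 0.721, 0.193, 0.17]
ft_force: [0.3, -0.5, -0.1]
opening: 0.0429
grasp_force: 0.0
```

```bash
python3 - <<'E'
from h import *
o=robot.observe(); c=cam("wrist"); I=robot.read_camera("wrist"); cv2.imwrite("pics/w1.png",I)
print(o["time"],o["position"],o["joint_pos"].round(2),o["opening"])
q=R.from_quat(o["tcp_rot"]); print("cam in tool",q.inv().apply(c[1]-o["position"]).round(3))
g=[[a*.042,b*.094,.069] for a,b in((1,1),(1,-1),(-1,-1),(-1,1))]+[[a*.008,b*.025,.099] for a,b in((1,1),(1,-1),(-1,-1),(-1,1))]
print(proj("wrist",face(np.array(g)),c).round(1).tolist())
plan([(face([0,0,.064+.009]),tool())])
E
```

```text
2.15 [ 0.40537387 -0.25223093  0.2346619 ] [-1.14 -0.39  2.17  0.53  1.24 -1.4 ] 0.04291672348122138
cam in tool [ 0.077  0.    -0.143]
[[375.8, 96.3], [365.5, 303.6], [278.3, 303.3], [267.9, 96.2], [332.3, 191.9], [331.7, 252.4], [311.6, 252.4], [311.0, 191.8]]
[-0.031, -0.005, 0.398, -0.003, -0.005, 0.003] rows 2.0
```

View pics/w1.png

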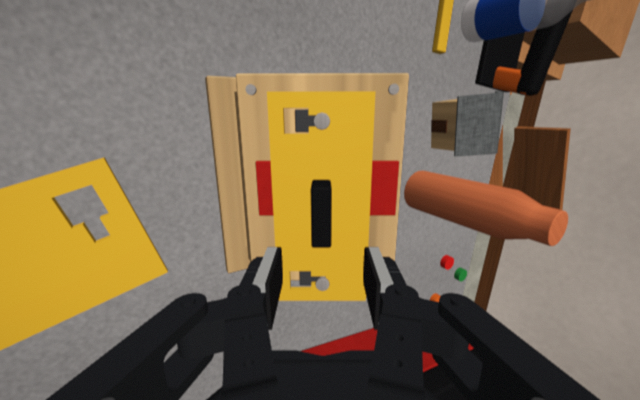

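The wrist view shows the guard with its rib at columns 311–332, which matches the prediction. The plate itself sits about 3 px towards +y of where I predicted. I'll descend and grip.

{"method": "servo_tool", "body": {
  "targets": [
    [-0.02,-0.005,0.15,0,-0.005,0.003],
    [-0.02,-0.005,0.28,0,-0.005,0.003],
    [-0.02,-0.005,0.35,0,-0.005,0.003],
    [-0.02,-0.005,0.392,0,-0.005,0.003],
    [-0.02,-0.005,0.392,0,-0.005,0.003]
  ],
  "gripper": 0
}}

```text
time: 2.7
position: [0.4548, -0.2482, 0.1492]
tcp_rot: [0.642, 0.722, 0.192, 0.171]
ft_force: [-0.1, -0.9, 1.2]
opening: 0.0427
grasp_force: 0.0
```

{"method": "servo_tool", "body": {
  "targets": [
    [0,0,0,0,0,0],
    [0,0,0,0,0,0],
    [0,0,0,0,0,0],
    [0,0,0,0,0,0],
    [0,0,0,0,0,0]
  ],
  "gripper": 1,
  "newtons": 60
}}

```text
time: 3.2
position: [0.4544, -0.2511, 0.1513]
tcp_rot: [0.643, 0.721, 0.192, 0.173]
ft_force: [-4.2, 3.2, 7.1]
opening: 0.0148
grasp_force: 59.8
```

```bash
python3 - <<'E'
from h import *
o=robot.observe(); print(o)
q=R.from_quat(o["tcp_rot"]); print("tcp in face",F.inv().apply(o["position"]-T).round(4)); print("rot err deg",np.degrees((q.inv()*tool()).as_rotvec()).round(2), "force in tool",q.inv().apply(o["ft_force"]).round(1))
E
```

```text
{'time': 3.2, 'joint_pos': array([-1.02492381, -0.16804203,  2.17452706,  0.57581376,  0.97940931,
       -1.42909945]), 'joint_vel': array([-0.00114028, -0.00038494,  0.00084603,  0.0001677 ,  0.00084935,
        0.00170716]), 'joint_efforts': array([  0.12030205, -21.41016841, -29.60564375,   1.75971977,
        -1.18081737,   0.08473258]), 'position': array([ 0.45436784, -0.25114089,  0.1513117 ]), 'tcp_rot': array([0.642946  , 0.72103572, 0.19172223, 0.17311993]), 'ft_force': array([-4.23844096,  3.20195638,  7.08915512]), 'torque': array([0.31895821, 0.36878392, 0.35364835]), 'grasp_force': 59.805598855018616, 'opening': 0.014844092863206919}
tcp in face [0.0011 0.0017 0.0759]
rot err deg [-0.06  0.12  0.14] force in tool [ 3.6  0.2 -8.1]
```

{"method": "servo_tool", "body": {
  "targets": [
    [0,0,-0.008,0,0,0],
    [0,0,-0.016,0,0,0],
    [0,0,-0.016,0,0,0]
  ]
}}

```text
time: 3.5
position: [0.452, -0.2509, 0.1533]
tcp_rot: [0.643, 0.721, 0.192, 0.172]
ft_force: [-0.7, -0.6, -2.3]
opening: 0.0152
grasp_force: 58.5
```

```bash
cat >> h.py <<'E'
def st():
    o=robot.observe(); q=R.from_quat(o["tcp_rot"]); print("t",o["time"],"face",F.inv().apply(o["position"]-T).round(4),"rot",np.degrees((q.inv()*tool()).as_rotvec()).round(2),"Ftool",q.inv().apply(o["ft_force"]).round(1),"Mtool",q.inv().apply(o["torque"]).round(3),"op",round(o["opening"],4),"j6",o["joint_pos"][5].round(3),o["joint_efforts"][5].round(3)); return o
E
python3 -c "from h import *;st()"
```

```text
t 3.5 face [0.0001 0.0022 0.0788] rot [-0.13  0.08  0.08] Ftool [-0.5 -1.8  1.6] Mtool [ 0.426  0.022 -0.004] op 0.0152 j6 -1.427 0.008
```

{"method": "servo_tool", "body": {
  "targets": [
    [0,0.02,0,0,0,0],
    [0,0.04,0,0,0,0],
    [0,0.06,0,0,0,0],
    [0,0.08,0,0,0,0],
    [0,0.08,0,0,0,0]
  ]
}}

```text
time: 4.0
position: [0.4702, -0.2489, 0.1639]
tcp_rot: [0.643, 0.721, 0.192, 0.173]
ft_force: [0.1, -0.5, -3.0]
opening: 0.0149
grasp_force: 58.6
```

```bash
python3 - <<'E'
from h import *
st(); I=robot.read_camera("side"); W=robot.read_camera("wrist")
o=np.zeros((500,800,3),np.uint8); o[:,:400]=cv2.resize(I[215:340,285:385],None,fx=4,fy=4,interpolation=2); o[:400,400:]=W[:400,200:600]; cv2.imwrite("pics/c2.png",o)
E
```

```text
t 4.0 face [0.0213 0.0022 0.0788] rot [-0.08  0.08  0.15] Ftool [-0.5 -1.5  2.6] Mtool [ 0.492  0.003 -0.007] op 0.0149 j6 -1.378 0.088
```

View pics/c2.png

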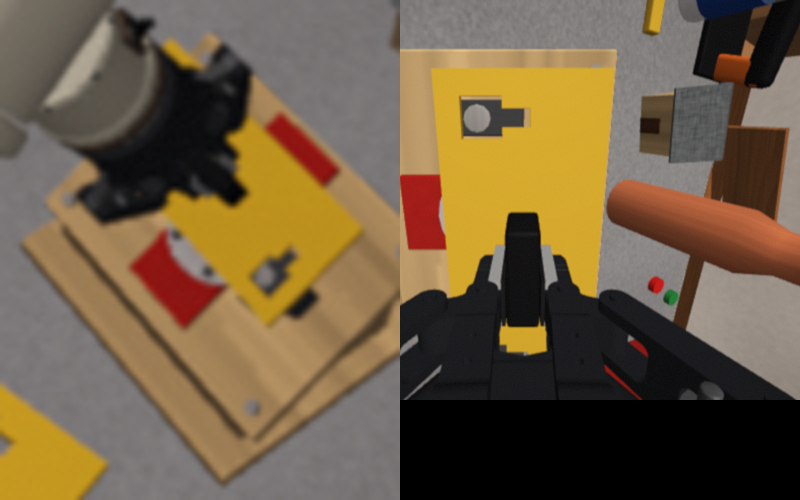

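Both studs' heads now stand inside the wide ends. Lifting off along the normal, then carrying to the mat.

{"method": "servo_tool", "body": {
  "targets": [
    [0,0,-0.04,0,0,0],
    [0,0,-0.08,0,0,0],
    [0,0,-0.14,0,0,0],
    [0,0,-0.22,0,0,0],
    [0,0,-0.32,0,0,0],
    [0,0,-0.4,0,0,0],
    [0,0,-0.4,0,0,0]
  ]
}}

```text
time: 4.8
position: [0.4199, -0.2564, 0.2538]
tcp_rot: [0.643, 0.721, 0.19, 0.176]
ft_force: [-0.6, -1.0, -2.2]
opening: 0.0151
grasp_force: 58.8
```

```bash
python3 - <<'E'
from h import *
o=st(); m=tool(0,False,-.147)
plan([((.45,0,.26),tool(0,False,-.03)),((.517,.176,.2),m),((.517,.176,.05),m),((.517,.176,.02),m)])
E
```

```text
t 4.8 face [0.0222 0.0004 0.1821] rot [0.02 0.46 0.18] Ftool [-0.9 -1.7  1.6] Mtool [ 0.421 -0.074 -0.014] op 0.0151 j6 -1.36 0.007
[0.503, 0.11, 0.044, 0.25, -0.014, 0.067] rows 2.6
[0.51, 0.081, 0.012, 0.25, -0.014, 0.067] rows 2.6
[0.712, 0.247, 0.24, -0.0, -0.0, 0.112] rows 4.0
[0.0, -0.0, 0.6, 0.0, 0.0, 0.0] rows 3.0
[0.0, -0.0, 0.12, 0.0, 0.0, -0.0] rows 0.6
```

{"method": "servo_tool", "body": {
  "targets": [
    [0.1,0.02,0.01,0.05,0,0.01],
    [0.23,0.05,0.02,0.11,0,0.03],
    [0.37,0.08,0.035,0.18,-0.01,0.05],
    [0.503,0.11,0.044,0.25,-0.014,0.067]
  ]
}}

```text
time: 5.2
position: [0.4345, -0.1245, 0.2535]
tcp_rot: [0.687, 0.715, 0.096, 0.085]
ft_force: [-0.3, 0.1, -2.8]
opening: 0.0146
grasp_force: 58.9
```

{"method": "servo_tool", "body": {
  "targets": [
    [0.13,0.02,0,0.06,0,0.02],
    [0.26,0.04,0.005,0.12,0,0.03],
    [0.39,0.06,0.01,0.19,-0.01,0.05],
    [0.51,0.081,0.012,0.25,-0.014,0.067]
  ]
}}

```text
time: 5.6
position: [0.4497, 0.0043, 0.2572]
tcp_rot: [0.717, 0.697, 0.0, -0.004]
ft_force: [0.3, -0.1, -2.8]
opening: 0.0146
grasp_force: 58.9
```

{"method": "servo_tool", "body": {
  "targets": [
    [0.14,0.05,0.05,0,0,0.02],
    [0.29,0.1,0.1,0,0,0.05],
    [0.43,0.15,0.15,0,0,0.07],
    [0.58,0.2,0.2,0,0,0.09],
    [0.712,0.247,0.24,0,0,0.112],
    [0.712,0.247,0.24,0,0,0.112],
    [0.712,0.247,0.24,0,0,0.112]
  ]
}}

```text
time: 6.3
position: [0.5156, 0.1793, 0.1973]
tcp_rot: [0.756, 0.655, -0.0, -0.004]
ft_force: [-0.3, -0.0, -2.8]
opening: 0.0148
grasp_force: 59.2
```

```bash
python3 - <<'E'
from h import *
o=robot.observe();m=tool(0,False,-.147); print(o["time"],o["position"],o["joint_pos"].round(2),o["opening"],o["ft_force"],o["torque"])
plan([((.517,.176,.045),m),((.517,.176,.018),m)])
E
```

```text
6.3 [0.51559687 0.17933137 0.19726811] [0.11 0.11 1.71 0.01 1.32 0.25] 0.014824335161502233 [-0.30928959 -0.01834344 -2.7808696 ] [-0.04126406  0.02126349 -0.01497017]
[-0.015, 0.011, 0.609, -0.006, -0.005, 0.003] rows 3.0
[0.0, -0.0, 0.108, 0.0, 0.0, -0.0] rows 0.5
```

{"method": "servo_tool", "body": {
  "targets": [
    [-0.003,0.003,0.15,-0.006,-0.005,0.003],
    [-0.015,0.011,0.3,-0.006,-0.005,0.003],
    [-0.015,0.011,0.45,-0.006,-0.005,0.003],
    [-0.015,0.011,0.55,-0.006,-0.005,0.003],
    [-0.015,0.011,0.609,-0.006,-0.005,0.003],
    [-0.015,0.011,0.66,-0.006,-0.005,0.003],
    [-0.015,0.011,0.69,-0.006,-0.005,0.003],
    [-0.015,0.011,0.705,-0.006,-0.005,0.003],
    [-0.015,0.011,0.717,-0.006,-0.005,0.003],
    [-0.015,0.011,0.717,-0.006,-0.005,0.003]
  ]
}}

```text
time: 7.3
position: [0.5183, 0.1758, 0.0197]
tcp_rot: [0.758, 0.653, 0.001, 0.001]
ft_force: [-0.1, 0.2, -2.5]
opening: 0.0151
grasp_force: 59.1
```

Not in contact yet, so I'll lower in small steps.

{"method": "servo_tool", "body": {
  "targets": [
    [0,0,0.006,0,0,0],
    [0,0,0.01,0,0,0],
    [0,0,0.014,0,0,0],
    [0,0,0.014,0,0,0]
  ]
}}

```text
time: 7.7
position: [0.518, 0.1757, 0.0159]
tcp_rot: [0.758, 0.653, 0.001, 0.001]
ft_force: [0.5, 0.1, -2.2]
opening: 0.0146
grasp_force: 59.4
```

{"method": "servo_tool", "body": {
  "targets": [
    [0,0,0.004,0,0,0],
    [0,0,0.008,0,0,0],
    [0,0,0.008,0,0,0]
  ]
}}

```text
time: 8.0
position: [0.5182, 0.1757, 0.0156]
tcp_rot: [0.758, 0.653, 0.001, 0.001]
ft_force: [-6.3, -1.4, 12.9]
opening: 0.0149
grasp_force: 61.4
```

Contact with the mat. Opening, then retreating.

{"method": "servo_tool", "body": {
  "targets": [
    [0,0,-0.004,0,0,0],
    [0,0,-0.004,0,0,0],
    [0,0,-0.004,0,0,0],
    [0,0,-0.004,0,0,0]
  ],
  "gripper": 0.1
}}

```text
time: 8.4
position: [0.5178, 0.1757, 0.0146]
tcp_rot: [0.758, 0.653, 0.001, 0.001]
ft_force: [-0.1, 0.5, -0.0]
opening: 0.0383
grasp_force: 0.0
```

{"method": "servo_tool", "body": {
  "targets": [
    [0,0,-0.1,0,0,0],
    [0,0,-0.25,0,0,0],
    [0,0,-0.45,0,0,0],
    [0,0,-0.65,0,0,0],
    [0,0,-0.85,0,0,0],
    [0,0,-0.85,0,0,0]
  ],
  "gripper": -0.3
}}

```text
time: 9.0
position: [0.5219, 0.1763, 0.2361]
tcp_rot: [0.758, 0.653, 0.007, 0.005]
ft_force: [0.9, -0.5, 0.5]
opening: 0.0556
grasp_force: 0.0
```

```bash
python3 - <<'E'
from h import *
I=robot.read_camera("side"); S=robot.read_camera("scene")
o=np.zeros((600,800,3),np.uint8); o[:320,:400]=cv2.resize(I[150:230,240:340],None,fx=4,fy=4,interpolation=2); o[:240,400:]=cv2.resize(S[190:310,300:500],None,fx=2,fy=2)
o[320:,:]=cv2.resize(I[210:350,200:600],None,fx=2,fy=2)
cv2.imwrite("pics/c3.png",o)
plan([((.45,0,.28),tool(0,False,-.03)),(face([0,0,.15]),tool(-60))])
x=robot.observe(); print(x["joint_pos"],x["position"],x["opening"],x["time"])
E
```

```text
[-0.736, -0.165, -0.207, 0.005, -0.001, -0.113] rows 3.9
[-0.516, -0.051, 0.13, -0.238, -0.116, -0.554] rows 4.3
[-0.378, -0.354, 0.134, -0.238, -0.116, -0.554] rows 4.3
[ 1.06488864e-01  8.44155983e-02  1.68317907e+00 -5.30935464e-04
  1.36834901e+00  2.55129759e-01] [0.51822763 0.17581833 0.22865426] 0.05571263449333055 9.1
```

View pics/c3.png

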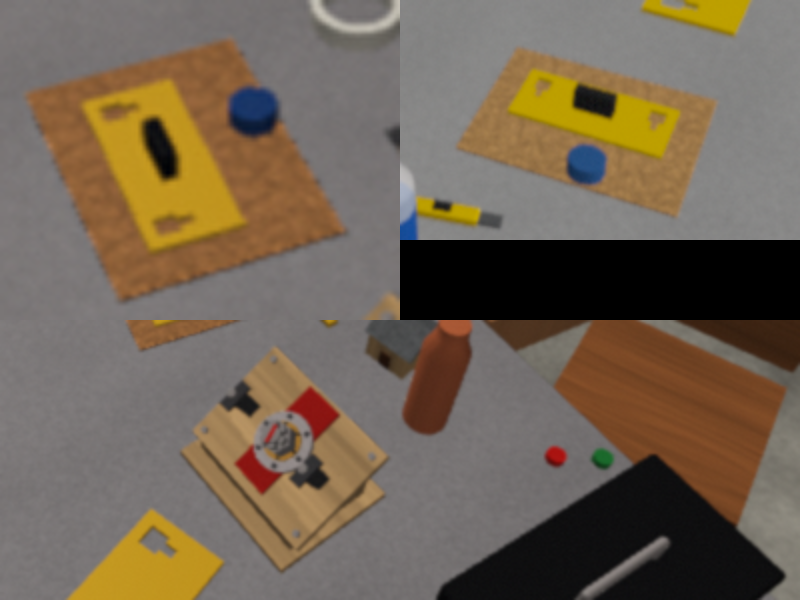

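The guard lies flat on the mat and the tin has not been touched. Next I'll look at the nut from close, with the wrist camera on its axis.

```bash
python3 - <<'E'
from h import *
r=tool(-50); v=face([0,.002,.115])-r.apply([.077,0,0]); print(v, F.inv().apply(v-T))
plan([((.43,0,.28),tool(-10,False,-.03)),(v,r)])
E
```

```text
[ 0.49025532 -0.29661482  0.21408563] [ 0.05898542 -0.04749465  0.115     ]
[-0.748, -0.244, -0.207, 0.005, -0.0, -0.28] rows 4.1
[-0.604, 0.034, 0.132, -0.231, -0.112, -0.392] rows 3.3
[-0.542, -0.244, 0.175, -0.231, -0.112, -0.392] rows 3.3
```

{"method": "servo_tool", "body": {
  "targets": [
    [-0.18,-0.06,-0.05,0,0,-0.07],
    [-0.37,-0.12,-0.1,0,0,-0.14],
    [-0.56,-0.18,-0.15,0,0,-0.21],
    [-0.748,-0.244,-0.207,0.005,0,-0.28]
  ]
}}

```text
time: 9.5
position: [0.4289, 0.0026, 0.2753]
tcp_rot: [0.653, 0.758, -0.002, -0.003]
ft_force: [0.1, -1.6, 0.4]
opening: 0.0554
grasp_force: 0.0
```

{"method": "servo_tool", "body": {
  "targets": [
    [-0.15,0.01,0.03,-0.05,-0.02,-0.09],
    [-0.3,0.02,0.06,-0.11,-0.05,-0.18],
    [-0.45,0.03,0.1,-0.17,-0.08,-0.28],
    [-0.604,0.034,0.132,-0.231,-0.112,-0.392]
  ]
}}

```text
time: 9.9
position: [0.4598, -0.1414, 0.2424]
tcp_rot: [0.485, 0.865, 0.051, 0.117]
ft_force: [0.2, 0.2, -0.2]
opening: 0.0554
grasp_force: 0.0
```

{"method": "servo_tool", "body": {
  "targets": [
    [-0.13,-0.06,0.04,-0.05,-0.02,-0.09],
    [-0.27,-0.12,0.08,-0.11,-0.05,-0.18],
    [-0.4,-0.18,0.13,-0.17,-0.08,-0.28],
    [-0.542,-0.244,0.175,-0.231,-0.112,-0.392],
    [-0.542,-0.244,0.175,-0.231,-0.112,-0.392],
    [-0.542,-0.244,0.175,-0.231,-0.112,-0.392],
    [-0.542,-0.244,0.175,-0.231,-0.112,-0.392]
  ]
}}

```text
time: 10.6
position: [0.4883, -0.2881, 0.2096]
tcp_rot: [0.286, 0.924, 0.102, 0.231]
ft_force: [-0.6, -0.8, 0.5]
opening: 0.0558
grasp_force: 0.0
```

```bash
python3 - <<'E'
from h import *
o=st(); c=cam("wrist"); I=robot.read_camera("wrist"); cv2.imwrite("pics/w2.png",I); np.savez("w2.npz",p=o["position"],q=o["tcp_rot"],ct=c[1],cq=c[2].as_quat())
print("cam axis in face",F.inv().apply(c[1]-T), (F.inv()*c[2]).as_matrix().round(3).tolist())
pr=proj("wrist",face(np.array([[0,0,.051],[0,0,.013],[.0243,0,.013],[0,.0243,.013],[.02,0,.039],[0,0,.054]])),c); print(pr.round(1).tolist())
u,v=pr[0].round().astype(int); b=cv2.resize(I[v-55:v+55,u-65:u+65],None,fx=5.4,fy=5.4,interpolation=cv2.INTER_CUBIC); print(u-65,v-55); cv2.imwrite("pics/w2c.png",b)
E
```

```text
t 10.6 face [ 0.0559 -0.0388  0.1116] rot [-0.65 -0.4  49.14] Ftool [-0.1 -0.8 -0.8] Mtool [0.184 0.137 0.029] op 0.0558 j6 -2.178 -0.051
cam axis in face [0.00056395 0.01116363 0.25510503] [[0.654, -0.726, -0.213], [0.756, 0.625, 0.194], [-0.008, -0.287, 0.958]]
[[311.5, 125.3], [313.6, 123.6], [333.6, 147.3], [337.3, 102.2], [330.7, 146.6], [311.3, 125.5]]
246 70
```

View pics/w2c.png

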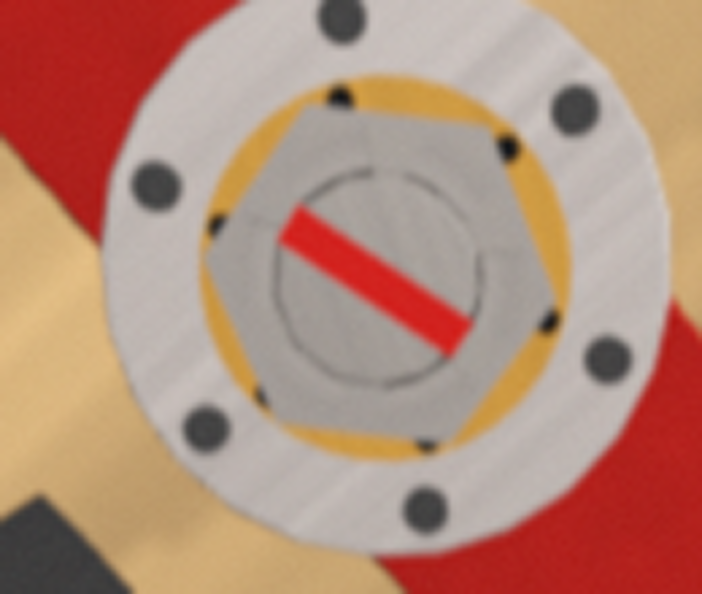

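The close view shows the red line running from (290,222) to (462,340) in the crop and the washer dots as small black spots on the brass. The hexagon outline is clear, with corners near (305,108), (493,125), (556,305), (450,440), (272,420) and (205,260).

```bash
cat > ang.py <<'E'
from h import *
def back(uv,z,c):
    t,d=ray("wrist",uv,c); t=F.inv().apply(t-T); d=F.inv().apply(d); return (t+d*((z-t[2])/d[:,2])[:,None])[:,:2]
def m60(a,w): # mean angle mod 60, shown in -30..30
    return np.degrees(np.angle((w*np.exp(6j*a)).sum()))/6
def ana(c,off,dots,red,hexc,s=5.4):
    off=np.array(off); f=lambda p:np.array(p)/s+off-0.5+.5/s
    D=back(f(dots),.013,c)*1e3; d0=np.linalg.lstsq(np.c_[2*D,np.ones(len(D))],(D**2).sum(1),rcond=None)[0]
    print("dots centre",d0[:2].round(2),"r",np.hypot(*(D-d0[:2]).T).round(1)); 
    ctr=d0[:2]; a=np.arctan2(*(D-ctr).T[::-1]); print(" washer angle mod60",m60(a,1).round(2),(np.degrees(a)%60).round(1))
    r=back(f(red),.054,c)*1e3; print("red mid",r.mean(0).round(2),"len",np.hypot(*(r[1]-r[0])).round(1),"angle",np.degrees(np.arctan2(*(r[1]-r[0])[::-1])).round(2))
    for z in(.039,.051):
        H=back(f(hexc),z,c)*1e3; h0=H.mean(0); a=np.arctan2(*(H-h0).T[::-1])+np.pi/6
        print("hex z",z,"ctr",h0.round(2),"r",np.hypot(*(H-h0).T).round(1),"flat angle mod60",m60(a,1).round(2),(np.degrees(a)%60).round(1))
E
python3 - <<'E'
from ang import *
z=np.load("w2.npz"); K=cam("wrist")[0]; c=(K,z["ct"],R.from_quat(z["cq"]),0)
ana(c,(246,70),[(340,98),(508,148),(548,321),(428,446),(262,397),(218,226)],[(290,222),(462,340)],[(305,107),(493,125),(556,305),(450,441),(272,421),(205,260)])
E
```

```text
dots centre [0.06 3.16] r [25.  25.  24.7 25.1 24.9 24.8]
 washer angle mod60 -26.53 [33.  34.  34.7 34.1 32.5 32.5]
red mid [-0.02  3.56] len 24.8 angle 15.54
hex z 0.039 ctr [0.01 3.49] r [22.9 23.6 23.  22.7 23.2 22.7] flat angle mod60 12.1 [13.2 11.7 11.1 13.  10.5 13. ]
hex z 0.051 ctr [0.04 3.92] r [21.6 22.3 21.8 21.4 21.9 21.4] flat angle mod60 12.1 [13.2 11.7 11.1 13.  10.5 13. ]
```

```bash
cat >> h.py <<'E'
T=T+F.apply([0,.0034,0])
E
python3 - <<'E'
from h import *
plan([(face([0,0,.125]),tool(-12)),(face([0,0,.017]),tool(-12))])
E
```

```text
[0.282, -0.021, -0.049, -0.01, -0.007, 0.621] rows 4.3
[0.0, 0.0, 0.432, 0.0, 0.0, 0.0] rows 2.2
```

{"method": "servo_tool", "body": {
  "targets": [
    [0.06,0,-0.03,0,0,0.12],
    [0.13,-0.01,-0.049,0,0,0.26],
    [0.2,-0.015,-0.049,-0.005,0,0.4],
    [0.25,-0.02,-0.049,-0.01,-0.007,0.53],
    [0.282,-0.021,-0.049,-0.01,-0.007,0.621],
    [0.282,-0.021,-0.049,-0.01,-0.007,0.621],
    [0.282,-0.021,-0.049,-0.01,-0.007,0.621],
    [0.282,-0.021,-0.049,-0.01,-0.007,0.621]
  ],
  "gripper": -0.45
}}

```text
time: 11.45
position: [0.4296, -0.2536, 0.1947]
tcp_rot: [0.563, 0.784, 0.173, 0.194]
ft_force: [1.1, -1.1, -0.8]
opening: 0.0618
grasp_force: 0.0
```

```bash
python3 - <<'E'
from h import *
st();plan([(face([0,0,.07]),tool(-12)),(face([0,0,.018]),tool(-12))])
E
```

```text
t 11.45 face [ 0.0013 -0.0014  0.1259] rot [ 0.11  0.16 12.21] Ftool [-1.3  0.2  1.2] Mtool [ 0.199  0.019 -0.018] op 0.0618 j6 -1.627 -0.006
[0.007, -0.004, 0.224, 0.002, 0.003, 0.004] rows 1.1
[0.0, -0.0, 0.208, 0.0, 0.0, 0.0] rows 1.0
```

{"method": "servo_tool", "body": {
  "targets": [
    [0.007,-0.004,0.1,0.002,0.003,0.004],
    [0.007,-0.004,0.224,0.002,0.003,0.004],
    [0.007,-0.004,0.3,0.002,0.003,0.004],
    [0.007,-0.004,0.37,0.002,0.003,0.004],
    [0.007,-0.004,0.41,0.002,0.003,0.004],
    [0.007,-0.004,0.432,0.002,0.003,0.004],
    [0.007,-0.004,0.432,0.002,0.003,0.004]
  ]
}}

```text
time: 12.15
position: [0.4818, -0.2463, 0.0998]
tcp_rot: [0.566, 0.783, 0.174, 0.191]
ft_force: [-0.0, 0.6, 0.7]
opening: 0.0619
grasp_force: 0.0
```

```bash
python3 -c "
from h import *
st()"
```

```text
t 12.15 face [-0.0006  0.      0.0174] rot [-0.06 -0.08 11.84] Ftool [ 0.5  0.5 -0.6] Mtool [ 0.253  0.006 -0.033] op 0.0619 j6 -1.67 -0.03
```

No contact force. Closing on the flats.

{"method": "servo_tool", "body": {
  "targets": [
    [0,0,0,0,0,0],
    [0,0,0,0,0,0],
    [0,0,0,0,0,0],
    [0,0,0,0,0,0],
    [0,0,0,0,0,0]
  ],
  "gripper": 1,
  "newtons": 50
}}

```text
time: 12.65
position: [0.4814, -0.2472, 0.101]
tcp_rot: [0.566, 0.783, 0.174, 0.191]
ft_force: [-5.2, 0.2, 3.9]
opening: 0.0387
grasp_force: 49.8
```

```bash
python3 -c "
from h import *
st()"
```

```text
t 12.65 face [-0.0004 -0.0008  0.0187] rot [-0.05  0.04 11.87] Ftool [ 1.3 -2.2 -6. ] Mtool [0.624 0.332 0.008] op 0.0387 j6 -1.67 0.006
```

{"method": "servo_tool", "body": {
  "targets": [
    [0,0,0,0,0,0.07],
    [0,0,0,0,0,0.15],
    [0,0,0,0,0,0.23],
    [0,0,0,0,0,0.31],
    [0,0,0,0,0,0.39],
    [0,0,0,0,0,0.47],
    [0,0,0,0,0,0.54],
    [0,0,0,0,0,0.54],
    [0,0,0,0,0,0.54]
  ]
}}

```text
time: 13.55
position: [0.4812, -0.2473, 0.1008]
tcp_rot: [0.762, 0.594, 0.22, 0.135]
ft_force: [-7.3, 0.3, 4.9]
opening: 0.0391
grasp_force: 50.1
```

```bash
python3 -c "
from h import *
st()"
```

```text
t 13.55 face [-0.0006 -0.0008  0.0187] rot [ -0.06   0.06 -20.53] Ftool [-0.3 -3.9 -7.8] Mtool [ 0.879 -0.237 -0.019] op 0.0391 j6 -1.104 -0.001
```

{"method": "servo_tool", "body": {
  "targets": [
    [0,0,0,0,0,0.07],
    [0,0,0,0,0,0.15],
    [0,0,0,0,0,0.2],
    [0,0,0,0,0,0.2],
    [0,0,0,0,0,0.2]
  ]
}}

```text
time: 14.05
position: [0.4811, -0.2472, 0.1008]
tcp_rot: [0.819, 0.512, 0.233, 0.112]
ft_force: [-8.7, -0.2, 4.7]
opening: 0.0393
grasp_force: 50.1
```

```bash
python3 -c "
from h import *
st()"
```

```text
t 14.05 face [-0.0008 -0.0008  0.0187] rot [ -0.08   0.08 -32.45] Ftool [-2.1 -4.8 -8.4] Mtool [ 0.828 -0.335 -0.275] op 0.0393 j6 -0.895 0.361
```

Snug: the torque rose to 0.36 N m at the predicted angle. Continuing about 14.5° further, which allows for the spring-back.

{"method": "servo_tool", "body": {
  "targets": [
    [0,0,0,0,0,0.05],
    [0,0,0,0,0,0.1],
    [0,0,0,0,0,0.15],
    [0,0,0,0,0,0.2],
    [0,0,0,0,0,0.24],
    [0,0,0,0,0,0.242],
    [0,0,0,0,0,0.242]
  ]
}}

```text
time: 14.75
position: [0.481, -0.2472, 0.1007]
tcp_rot: [0.878, 0.404, 0.245, 0.081]
ft_force: [-8.7, 0.2, 5.8]
opening: 0.0388
grasp_force: 50.2
```

```bash
python3 -c "
from h import *
st()"
```

```text
t 14.75 face [-0.0009 -0.0007  0.0186] rot [ -0.09   0.08 -46.97] Ftool [-2.5 -4.  -9.3] Mtool [ 0.783 -0.633 -0.349] op 0.0388 j6 -0.642 0.396
```

{"method": "servo_tool", "body": {
  "targets": [
    [0,0,0,0,0,0],
    [0,0,0,0,0,0],
    [0,0,0,0,0,0],
    [0,0,0,0,0,0],
    [0,0,0,0,0,0]
  ],
  "gripper": -0.45
}}

```text
time: 15.25
position: [0.4816, -0.2465, 0.1001]
tcp_rot: [0.878, 0.403, 0.246, 0.081]
ft_force: [0.4, -0.1, -0.2]
opening: 0.0616
grasp_force: 0.0
```

{"method": "servo_tool", "body": {
  "targets": [
    [0,0,-0.06,0,0,0],
    [0,0,-0.14,0,0,0],
    [0,0,-0.26,0,0,0],
    [0,0,-0.4,0,0,0],
    [0,0,-0.4,0,0,0]
  ]
}}

```text
time: 15.75
position: [0.4324, -0.2548, 0.1913]
tcp_rot: [0.877, 0.403, 0.246, 0.085]
ft_force: [-0.0, -0.6, -0.1]
opening: 0.0617
grasp_force: 0.0
```

```bash
python3 - <<'E'
from h import *
st(); r=tool(0)
v=face([0,-.0875,.112]); plan([(v,r)])
E
```

```text
t 15.75 face [ 0.0019 -0.0029  0.1217] rot [  0.3    0.32 -46.96] Ftool [-0.5  0.3  0.1] Mtool [ 0.054 -0.135  0.011] op 0.0617 j6 -0.594 0.062
[-0.236, 0.242, 0.041, 0.005, 0.005, -0.783] rows 5.5
```

{"method": "servo_tool", "body": {
  "targets": [
    [-0.04,0.04,0,0,0,-0.13],
    [-0.08,0.08,0,0,0,-0.26],
    [-0.12,0.12,0.01,0,0,-0.39],
    [-0.17,0.17,0.02,0,0,-0.52],
    [-0.21,0.21,0.03,0,0,-0.65],
    [-0.236,0.242,0.041,0.005,0.005,-0.783],
    [-0.236,0.242,0.041,0.005,0.005,-0.783],
    [-0.236,0.242,0.041,0.005,0.005,-0.783],
    [-0.236,0.242,0.041,0.005,0.005,-0.783]
  ]
}}

```text
time: 16.65
position: [0.4448, -0.3349, 0.1764]
tcp_rot: [0.645, 0.72, 0.195, 0.168]
ft_force: [0.2, 0.5, -0.4]
opening: 0.062
grasp_force: 0.0
```

```bash
python3 - <<'E'
from h import *
o=st(); c=cam("wrist"); I=robot.read_camera("wrist"); cv2.imwrite("pics/w3.png",I); np.savez("w3.npz",ct=c[1],cq=c[2].as_quat())
u,v=proj("wrist",face([0,0,.051]),c)[0].round().astype(int); print(u-65,v-55)
cv2.imwrite("pics/w3c.png",cv2.resize(I[v-55:v+55,u-65:u+65],None,fx=5.4,fy=5.4,interpolation=cv2.INTER_CUBIC))
E
```

```text
t 16.65 face [-0.0027 -0.0838  0.1071] rot [-0.21 -0.46 -0.25] Ftool [0.4 0.  0.5] Mtool [ 0.272 -0.029  0.007] op 0.062 j6 -1.497 0.019
261 44
```

View pics/w3c.png

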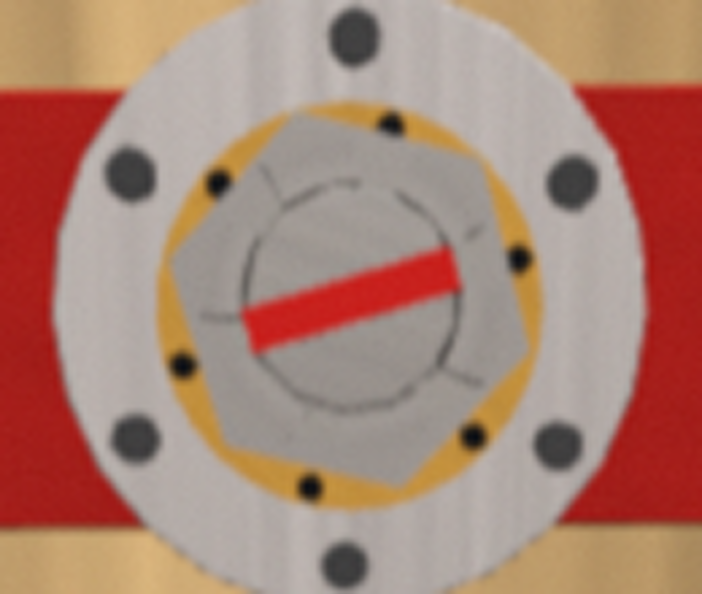

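The close view shows the dots at (391,126), (519,260), (473,437), (310,489), (183,366) and (218,184), each in the middle of a flat. The red line, from (248,331) to (455,268), points at the middle of a flat. I'll check the numbers.

```bash
python3 - <<'E'
from ang import *
z=np.load("w3.npz"); K=cam("wrist")[0]; c=(K,z["ct"],R.from_quat(z["cq"]),0)
ana(c,(261,44),[(391,126),(519,260),(473,437),(310,489),(183,366),(218,184)],[(249,331),(455,269)],[(294,113),(482,159),(530,350),(403,488),(228,444),(171,260)])
S=robot.read_camera("side"); S0=cv2.imread("pics/side0.png"); print(robot.observe()["time"])
for n,b in dict(bottle=(355,400,145,200),tape=(312,346,138,164),house=(378,412,198,238),cutter=(332,372,175,215),flask=(400,438,203,270),tin=(294,312,168,186)).items():
    a=(slice(b[2],b[3]),slice(b[0],b[1])); print(n,np.abs(S[a].astype(int)-S0[a]).mean().round(1))
E
```

```text
dots centre [-0.3   0.16] r [24.5 24.5 24.4 24.6 24.4 24.5]
 washer angle mod60 16.53 [16.5 16.1 16.3 16.7 16.6 16.9]
red mid [-0.2   0.04] len 24.6 angle 15.61
hex z 0.039 ctr [-0.12  0.06] r [23.  23.  23.  23.1 22.8 22.8] flat angle mod60 16.64 [17.4 16.5 16.5 16.6 16.5 16.3]
hex z 0.051 ctr [-0.2  -0.43] r [21.6 21.7 21.7 21.8 21.5 21.6] flat angle mod60 16.64 [17.4 16.5 16.5 16.6 16.5 16.3]
16.75
bottle 2.3
tape 3.5
house 2.8
cutter 3.5
flask 2.7
tin 2.7
```

The nut and washer are within about 1° of the cotter hole, and no bystander has moved. Handing in.

```bash
python3 -c "
from h import *
print(robot.close_job())"
```

```text
the job is handed in; nothing more can be done
None
```

The job is handed in at about 17 s of the 54 s: the guard lies flat on the mat, and the nut is tightened about 17° past snug with a slot and the washer dots within about 1° of the cotter hole, and the side camera shows the bystanders where they were (no verdict came back).

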